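# Find the full bead tin by its weight and hold it up

## Task

The three closed blue tins on this jewellery stall look alike, but one is fuller and clearly heavier than the others: heft them to find out which. Stand the two lighter tins upright in the empty half of the open wooden stock case (do not drop or tip any tin, and leave the other goods where they are). Finish with the heaviest in the gripper: do not put it down, but keep holding it upright and still, its bottom at least 15 cm above the table, for the customer to see.

Things in the scene. Friction and masses are not known exactly. Their poses are not given: they have to be found in the camera images.
- tin_a: one of three tins that look exactly alike: closed round slip-lid tin, blue body 58 mm across with a cream band, plain aluminium lid 60 mm across (the top 18 mm), 85 mm high. Origin: centre of its underside; z up its axis. The lid is tight and nothing shifts inside. Each tin weighs between 0.2 and 0.75 kg; the heaviest is at least 0.15 kg heavier than either other. Which of them it is cannot be seen. All tins start standing on the rose-painted table, whose top is at z = 0
- tin_b: another of the three identical tins: same size, look and origin as tin_a
- tin_c: another of the three identical tins: same size, look and origin as tin_a
- stock_case: folding case of dark wood, opened flat on the table, too heavy to shift. Its near half (towards the robot) is empty, lined dark red: outside 140 mm (x) by 320 mm (y), walls 8 mm thick and 22 mm high, inside 124 by 304 mm, inner floor 5 mm above the table. Its far half, of the same size, is hinged along its far long side and is full of jewellery level with its rim. Origin: centre of the underside of the empty half; x towards the full half, y along the 320 mm length, z up
- bangles: loose stack of brass and silver bangles, 72 mm across, 30 mm high; origin at the centre of its underside. A bystander
- pot: terracotta pot with a lid, 90 mm across, 83 mm high; origin at the centre of its underside. A bystander
- basket: round lidded straw basket, 86 mm across, 72 mm high; origin at the centre of its underside. A bystander
- cards: tied bundle of cards, 72 by 108 by 40 mm (x, y, z); origin at the centre of its underside. A bystander
- bell: brass hand bell, mouth down, 60 mm across, 88 mm high; origin at the centre of its underside. A bystander
- calculator: flat pocket calculator, 125 by 75 by 14 mm (x, y, z); origin at the centre of its underside. A bystander
- padlock: brass padlock lying flat, 85 by 50 by 22 mm with its shackle to its +x; origin under the centre of its brass body. A bystander
Not all that is in view belongs to the job. Leave any green or purple look-alike of the tin_a alone.

How it is judged:
At the end, for the whole second after the job is handed in: Two tins stand upright (0.1 rad) in the case's empty half, let go, each weighing on the case with under 4.7 N as only the lighter ones do; the third is held by the fingers alone, upright within 0.26 rad, under 0.03 m/s, underside over 145 mm above the table, touching neither case nor other tins ((((x of tin_a in the frame of stock_case between -0.036 and 0.036 m and y of tin_a in the frame of stock_case between -0.126 and 0.126 m and z of tin_a in the frame of stock_case below 0.012 m and angle between tin_a's own z axis and vertical below 0.1 rad and contact force between the fingers and tin_a below 0.1 N and contact force between tin_a and stock_case below 4.7 N) and (x of tin_b in the frame of stock_case between -0.036 and 0.036 m and y of tin_b in the frame of stock_case between -0.126 and 0.126 m and z of tin_b in the frame of stock_case below 0.012 m and angle between tin_b's own z axis and vertical below 0.1 rad and contact force between the fingers and tin_b below 0.1 N and contact force between tin_b and stock_case below 4.7 N) and height (world z) of tin_c above 0.145 m and angle between tin_c's own z axis and vertical below 0.26 rad and contact force between the fingers and tin_c above 1 N and linear speed of tin_c below 0.03 m/s and contact force between tin_c and stock_case below 0.1 N and contact force between tin_c and tin_a below 0.1 N and contact force between tin_c and tin_b below 0.1 N) or ((x of tin_b in the frame of stock_case between -0.036 and 0.036 m and y of tin_b in the frame of stock_case between -0.126 and 0.126 m and z of tin_b in the frame of stock_case below 0.012 m and angle between tin_b's own z axis and vertical below 0.1 rad and contact force between the fingers and tin_b below 0.1 N and contact force between tin_b and stock_case below 4.7 N) and (x of tin_c in the frame of stock_case between -0.036 and 0.036 m and y of tin_c in the frame of stock_case between -0.126 and 0.126 m and z of tin_c in the frame of stock_case below 0.012 m and angle between tin_c's own z axis and vertical below 0.1 rad and contact force between the fingers and tin_c below 0.1 N and contact force between tin_c and stock_case below 4.7 N) and height (world z) of tin_a above 0.145 m and angle between tin_a's own z axis and vertical below 0.26 rad and contact force between the fingers and tin_a above 1 N and linear speed of tin_a below 0.03 m/s and contact force between tin_a and stock_case below 0.1 N and contact force between tin_a and tin_b below 0.1 N and contact force between tin_a and tin_c below 0.1 N) or ((x of tin_c in the frame of stock_case between -0.036 and 0.036 m and y of tin_c in the frame of stock_case between -0.126 and 0.126 m and z of tin_c in the frame of stock_case below 0.012 m and angle between tin_c's own z axis and vertical below 0.1 rad and contact force between the fingers and tin_c below 0.1 N and contact force between tin_c and stock_case below 4.7 N) and (x of tin_a in the frame of stock_case between -0.036 and 0.036 m and y of tin_a in the frame of stock_case between -0.126 and 0.126 m and z of tin_a in the frame of stock_case below 0.012 m and angle between tin_a's own z axis and vertical below 0.1 rad and contact force between the fingers and tin_a below 0.1 N and contact force between tin_a and stock_case below 4.7 N) and height (world z) of tin_b above 0.145 m and angle between tin_b's own z axis and vertical below 0.26 rad and contact force between the fingers and tin_b above 1 N and linear speed of tin_b below 0.03 m/s and contact force between tin_b and stock_case below 0.1 N and contact force between tin_b and tin_c below 0.1 N and contact force between tin_b and tin_a below 0.1 N))); the arm keeps its last pose, push and grip.
It fails at once if a tin is tipped by more than 0.5 rad (angle between any of tin_a, tin_b, tin_c's own z axis and vertical above 0.5 rad).
It fails at once if a tin is dropped (moves faster than 0.7 m/s, out of the fingers) ((linear speed of tin_a above 0.7 m/s and contact force between the fingers and tin_a below 0.1 N) or (linear speed of tin_b above 0.7 m/s and contact force between the fingers and tin_b below 0.1 N) or (linear speed of tin_c above 0.7 m/s and contact force between the fingers and tin_c below 0.1 N)).
It fails at once if a bystander is moved by more than 30 mm or tipped by more than 0.5 rad (distance of any of bangles, pot, basket, cards, bell, calculator, padlock from where it was at the start of the episode above 0.03 m or angle between any of bangles, pot, basket, cards, bell, calculator, padlock's own z axis and vertical above 0.5 rad).
It also fails if it takes over 72 s, if anything falls off the work surface, if the arm or the gripper's body presses on something with over 40 N, if the wrist force passes 120 N, or if a joint passes its speed limit or range.

## Robot

A 6-joint arm with a two-finger parallel gripper is mounted at the origin on the work surface. World frame = base frame: x ahead of the robot, y to its left, z up, the work surface at z = 0. Lengths are in m, angles in rad, forces in N, time in s.
With the tool pointing down it reaches from about 0.275 to 0.825 m from the base axis. Payload 4.9 kg.
Tool frame: the origin (TCP) lies midway between the tips of the shut fingers; the grasp point (between the pads) lies 19 mm behind it; x points along the fingers, z is the direction in which the jaws open and shut, and the axes are right-handed (so a half turn about x gives the same grasp; the last joint's range is limited). The gripper opens to 85 mm and grips with 20 to 120 N. Pads are 22 mm wide; open, the fingers measure 114 mm over their backs; the gripper's body (76 mm by 85 mm) begins 54 mm behind the grasp point. The pads swing forward as they close: fully open they stand 13 mm farther back than shut.
Start: joints at [1.003, 0.326, -0.193, 1.052, 0, 1.437], TCP at [0.231, 0.499, 0.231] pointing down, gripper open.
Joint ranges: [-2.65, 2.65], [-0.97, 1.79], [-1.3, 1.35], [-1.93, 2.1], [-1.47, 1.37], [-3.14, 3.14]. Speed limits (rad/s): [2.57, 2.57, 3.14, 3.14, 3.14, 3.14].

## Interface

Orientations are given as a unit quaternion [x, y, z, w].
In Python, from station import bot, get_image, calibration gives the robot as it stands. The module is installed in compiled form; this text tells all that it offers.
- The arm moves only by the shell command python3 -m handwheel 'ROWS'. ROWS is a JSON object of lists of equal length, an entry for each row: "claw": the gripper command: -1 is fully open, 1 is shut, values between are in proportion; "dp": the shift along the tool's x, y, z in mm, a list of three; "spin": the turn about the tool's x in degrees. A call has 1 to 10 rows; each row is the pose to reach, as a shift and turn from the pose commanded when the call began, along the tool's axes at that moment; what a row does not reach only later rows make up. A row lasts 1/12 s, in which the tool goes at most 41.7 mm and 7.16 degrees, less where a joint would pass 70% of its speed; a pose out of reach is approached as far as the arm can. A call with a gripper value outside its range is refused whole. The fingers move at their own pace and stop on an object; the grip force is fixed at half the most. Time passes only in rows, so rows that repeat a pose let the fingers close. It gives the time, the measured TCP pose, the force and the opening at its end, in the units of the state.
- bot.state(): the state, without advancing time (a new reading comes with each control period).
- get_image(name): name is "side" or "top" or "wrist"; returns the picture (420x560x3 uint8, red, green, blue); there is no depth.
- calibration(name): a dict with "fx", "fy", "cx", "cy" (pixels), "dist_coeffs" ([k1, k2, p1, p2, k3] as OpenCV has them; the pictures are not rectified), "origin" and "rotation" of the camera in the world. Camera axes: x right, y down, z forward; pixel columns grow to the right and rows downward; lengths in m; the calibration is good to about 2 mm. A picture is of the moment at which its call begins: read the wrist's pose just before it. calibration takes no time and is no camera call; for the wrist camera it gives the pose at the moment of the call.
- bot.job_done(): hands the job in, once; it reports no verdict.
The state is a dict: "clock": time; "joint_pos": joint angles; "qd": joint speeds; "tau": joint torques, N m; "position": TCP position; "tcp_rot": TCP orientation; "wrist_force": force on the tool from outside, world axes, zero at the start; "ft_torque": the same for the moment, N m; "grip_width": finger opening in m.
Only numpy, scipy, OpenCV 4.12 (cv2) and the standard library are available. Lean on these libraries where they do the work, as an engineer would, in place of code of your own. Each camera call takes 0.05 s, during which the arm holds its last target. There are 200 camera calls.

## Working session

There is one attempt and no reset: what is moved stays moved. The work goes in short steps, Python scripts to look and compute and a shell command to move; the robot and the scene stay as the last step left them, time stands still between calls to the robot, and variables do not carry over. Pictures are saved under pics/ and viewed, about 8 in all and at most 12, crops included, and the job is handed in when it is done.

```bash
mkdir -p pics; python3 - <<'E'
from station import bot,get_image,calibration
import cv2
print(bot.state())
for n in("top","side"):
    cv2.imwrite(f"pics/{n}0.png",get_image(n)[:,:,::-1])
    c=calibration(n);print(n,c)
E
```

```text
{'clock': 0.0, 'joint_pos': array([ 1.00282074e+00,  3.26946544e-01, -1.93601634e-01,  1.05200848e+00,
       -2.63296352e-05,  1.43658634e+00]), 'qd': array([ 8.34355566e-04, -9.50253241e-04,  1.31077840e-03, -8.21253042e-04,
        6.24931950e-04,  4.94246553e-05]), 'tau': array([-3.45174391e-03, -4.43397117e+01,  2.62441224e+01,  1.54169899e-02,
       -1.98469320e-04,  1.64438084e-06]), 'position': array([0.23083811, 0.49855616, 0.23049366]), 'tcp_rot': array([-0.38096342,  0.59644018,  0.38042277,  0.59531883]), 'wrist_force': array([ 0.18808301, -0.19081038, -0.1031892 ]), 'ft_torque': array([-0.03557599, -0.01555318,  0.01248821]), 'grip_width': 0.08534134765597562}
top {'fx': 405.7059945031249, 'fy': 405.7059945031249, 'cx': 285.5799882378586, 'cy': 211.70960454832192, 'dist_coeffs': array([-0.04504841,  0.        ,  0.        ,  0.        ,  0.        ]), 'origin': array([0.39117397, 0.12553382, 1.13906831]), 'rotation': array([ 0.71103922, -0.69991983,  0.04791313, -0.04732636])}
side {'fx': 380.5426119183161, 'fy': 380.5426119183161, 'cx': 277.0843115258626, 'cy': 208.7714011515612, 'dist_coeffs': array([0.02565845, 0.        , 0.        , 0.        , 0.        ]), 'origin': array([ 0.23941226, -0.53479356,  0.598453  ]), 'rotation': array([ 0.87745351, -0.20770262,  0.10933723, -0.4183065 ])}
```

View pics/top0.png

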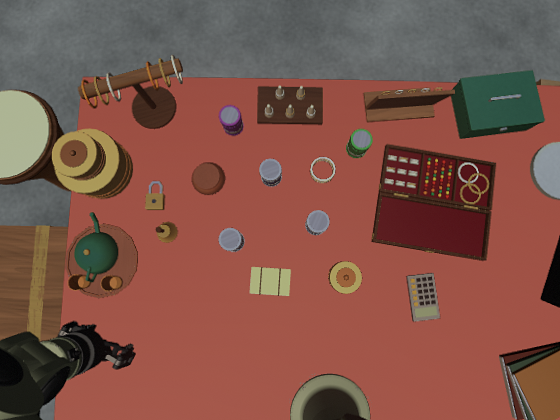

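View pics/side0.png

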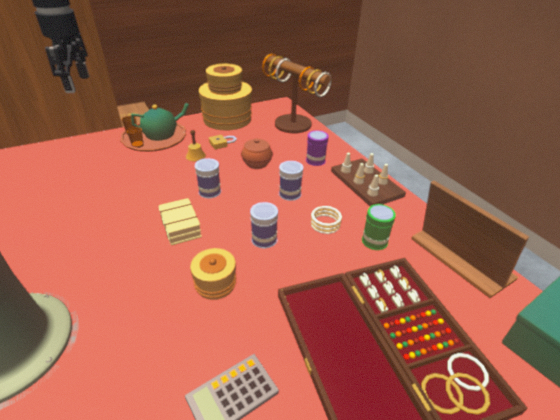

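Top view: blue tins have lids at about (271,166), (318,217) and (231,235). The look-alikes are green (361,138) and purple (231,115). The case's empty half is around (432,226), the basket at (346,277), bangles (323,169), pot (208,178), cards (270,281), bell (166,232), padlock (154,198) and calculator (423,297). The three blue-bodied, cream-banded tins in the side view at (208,178), (291,180) and (264,224) fit the description. I'll confirm them in one crop.

```bash
cat > h.py <<'E'
import numpy as np,cv2,sys
from scipy.spatial.transform import Rotation as R
from station import bot,get_image,calibration
def K(c): return np.array([[c['fx'],0,c['cx']],[0,c['fy'],c['cy']],[0,0,1]])
def pix2w(c,uv,z):
    p=cv2.undistortPoints(np.array(uv,float).reshape(-1,1,2),K(c),c['dist_coeffs']).reshape(-1,2)
    r=np.asarray(c['rotation']); r=R.from_quat(r) if r.size==4 else R.from_matrix(r)
    d=r.apply(np.c_[p,np.ones(len(p))]); o=np.asarray(c['origin'])
    return o+d*((z-o[2])/d[:,2])[:,None]
def w2pix(c,P):
    r=np.asarray(c['rotation']); r=R.from_quat(r) if r.size==4 else R.from_matrix(r)
    q=r.inv().apply(np.atleast_2d(P)-np.asarray(c['origin']))
    return cv2.projectPoints(q,np.zeros(3),np.zeros(3),K(c),c['dist_coeffs'])[0].reshape(-1,2)
E
python3 - <<'E'
from h import *
t=calibration('top');s=calibration('side')
im=cv2.imread('pics/top0.png');si=cv2.imread('pics/side0.png')
names=dict(t1=(271,166,.085),t2=(318,217,.085),t3=(231,235,.085),bang=(323,169,.03),pot=(208,178,.083),bask=(346,277,.072),cards=(270,281,.04),bell=(166,232,.06),purple=(231,115,.085),green=(361,138,.085))
for n,(u,v,z) in names.items(): print(n,pix2w(t,[(u,v)],z).round(3))
for n,q in zip('nearL nearR hingeL hingeR'.split(),[(374,243),(487,258),(380,194),(493,206)]): print(n,pix2w(t,[q],.022).round(3))
a=cv2.resize(im[85:270,140:500],None,fx=2.2,fy=2.2,interpolation=cv2.INTER_CUBIC)
cv2.imwrite('pics/c1.png',a)
E
```

```text
t1 [[0.656 0.167 0.085]]
t2 [[0.521 0.041 0.085]]
t3 [[0.471 0.267 0.085]]
bang [[0.664 0.023 0.03 ]]
pot [[0.622 0.334 0.083]]
bask [[ 0.367 -0.034  0.072]]
cards [[0.353 0.165 0.04 ]]
bell [[0.478 0.445 0.06 ]]
purple [[0.797 0.278 0.085]]
green [[ 0.738 -0.075  0.085]]
nearL [[ 0.459 -0.119  0.022]]
nearR [[ 0.422 -0.434  0.022]]
hingeL [[ 0.597 -0.138  0.022]]
hingeR [[ 0.568 -0.459  0.022]]
```

View pics/c1.png

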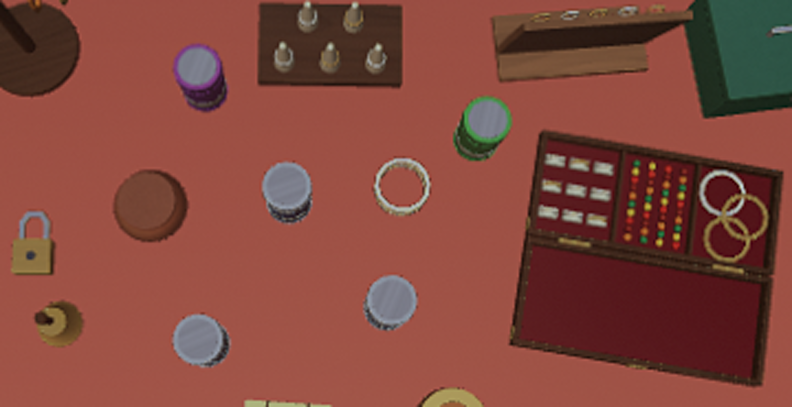

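The crop confirms three blue tins, lids at full-image pixels (270.5,168.6), (317.7,221.4) and (230.9,239.1). The other two clearly have purple and green rims. Case corners refined to near (373,242) and (485.5,259.5), hinge seam (379,192) and (491,210).

```bash
cat >> h.py <<'E'
def plan(x,y,z,jaw=None):
    """shift (mm, tool axes) and spin (deg) from measured pose to TCP x,y,z with jaw direction angle jaw(deg, mod 180)"""
    s=bot.state(); r=R.from_quat(s['tcp_rot'])
    d=r.inv().apply(np.array([x,y,z])-s['position'])*1000
    out=[d.round(1)]
    zz=r.apply([0,0,1]); cur=np.degrees(np.arctan2(zz[1],zz[0]))
    if jaw is not None:
        # tool x down: +spin about tool x turns jaw clockwise seen from above
        out.append(round((cur-jaw+90)%180-90,1))
    print('plan dp',out,'jaw now',cur.round(1),'tilt x',r.apply([1,0,0]).round(3),'j6',s['joint_pos'][5].round(2),'pos',s['position'].round(4))
E
python3 - <<'E'
from h import *
t=calibration('top');s=calibration('side')
T=pix2w(t,[(270.5,168.6),(317.7,221.4),(230.9,239.1)],.085);print(T.round(3))
P=T.copy();P[:,2]=.085;print('side px',w2pix(s,P).round(0))
c=pix2w(t,[(373.2,241.8),(485.5,259.5),(379,192),(491,210)],.022)
print(c.round(3),c.mean(0).round(3));
for a,b in((0,1),(2,3),(0,2),(1,3)):
    d=c[b]-c[a];print(np.linalg.norm(d).round(3),np.degrees(np.arctan2(d[1],d[0])).round(1))
print('side case',w2pix(s,c).round(0))
print(bot.state()['clock']);plan(.47,.255,.25,30)
E
```

```text
[[0.649 0.168 0.085]
 [0.51  0.041 0.085]
 [0.46  0.267 0.085]]
side px [[291. 166.]
 [262. 209.]
 [206. 164.]]
[[ 0.463 -0.117  0.022]
 [ 0.418 -0.43   0.022]
 [ 0.603 -0.135  0.022]
 [ 0.557 -0.453  0.022]] [ 0.51  -0.284  0.022]
0.316 -98.2
0.32 -98.2
0.141 -7.4
0.141 -9.3
side case [[276. 289.]
 [355. 473.]
 [342. 271.]
 [447. 438.]]
0.1
plan dp [array([ -19.3, -319.4, -120.6]), np.float64(35.1)] jaw now 65.1 tilt x [-0.001 -0.001 -1.   ] j6 1.44 pos [0.2309 0.4986 0.2306]
```

```bash
python3 -m handwheel '{"claw":[-1,-1,-1,-1,-1,-1,-1,-1,-1,-1],"dp":[[0,-31,-12],[0,-63,-24],[0,-95,-36],[0,-127,-48],[0,-159,-60],[0,-191,-72],[0,-223,-84],[0,-255,-96],[0,-287,-108],[0,-306,-119]],"spin":[4,8,12,16,20,24,28,32,35,35]}'; python3 - <<'E'
from h import *
plan(.46,.267,.20,30)
cv2.imwrite('pics/w1.png',get_image('wrist')[:,:,::-1])
c=calibration('wrist');print(c['origin'],w2pix(c,[[.46,.267,.085],[.46,.267,0]]))
E
```

```text
clock: 0.93
position: [0.461, 0.2603, 0.231]
tcp_rot: [-0.183, 0.683, 0.182, 0.683]
wrist_force: [0.3, 0.3, -0.4]
grip_width: 0.0857
plan dp [array([31. ,  6.3,  2.5]), np.float64(-0.1)] jaw now 29.9 tilt x [ 0.001 -0.001 -1.   ] j6 1.42 pos [0.461  0.2603 0.231 ]
[0.42682948 0.31940836 0.3740076 ] [[279.93585918 185.98693651]
 [279.21979161 169.04246837]]
```

View pics/w1.png

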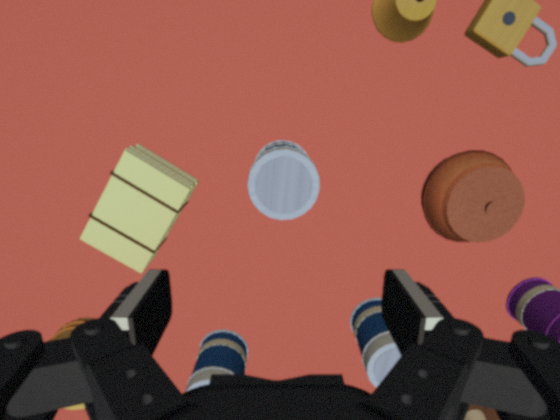

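The lid is at (284,184), against a prediction of (280,186), so about 3 mm off. Only this tin is within the jaws. Correcting and descending.

```bash
python3 -m handwheel '{"claw":[-1,-1,-1,-1,-1,-1,-1,-1,-1,-1],"dp":[[10,8,5],[35,8,5],[60,8,5],[85,8,5],[110,8,5],[135,8,5],[160,8,5],[180,8,5],[197,8,5],[197,8,5]],"spin":[0,0,0,0,0,0,0,0,0,0]}'; python3 -m handwheel '{"claw":[0,0.5,1,1,1,1,1,1,1,1],"dp":[[0,0,0],[0,0,0],[0,0,0],[0,0,0],[0,0,0],[0,0,0],[0,0,0],[0,0,0],[0,0,0],[0,0,0]],"spin":[0,0,0,0,0,0,0,0,0,0]}'
```

```text
clock: 1.82
position: [0.4554, 0.2715, 0.0304]
tcp_rot: [-0.185, 0.685, 0.184, 0.68]
wrist_force: [-0.6, -1.1, 0.1]
grip_width: 0.0853
clock: 2.65
position: [0.46, 0.2725, 0.0355]
tcp_rot: [-0.184, 0.682, 0.184, 0.684]
wrist_force: [-0.0, 1.1, 6.1]
grip_width: 0.0586
```

```bash
python3 -m handwheel '{"claw":[1,1,1,1,1,1,1,1,1,1],"dp":[[-5,0,0],[-15,0,0],[-35,0,0],[-60,0,0],[-85,0,0],[-110,0,0],[-130,0,0],[-145,0,0],[-150,0,0],[-150,0,0]],"spin":[0,0,0,0,0,0,0,0,0,0]}';python3 -m handwheel '{"claw":[1,1,1,1,1,1],"dp":[[0,0,0],[0,0,0],[0,0,0],[0,0,0],[0,0,0],[0,0,0]],"spin":[0,0,0,0,0,0]}'; python3 - <<'E'
from h import *
for i in range(4):
    print(bot.state()['wrist_force'],bot.state()['tau'][1:4]);get_image('side')
plan(.649,.168,.2,30)
E
```

```text
clock: 3.48
position: [0.4598, 0.2721, 0.1859]
tcp_rot: [-0.184, 0.682, 0.184, 0.684]
wrist_force: [0.6, 0.3, -2.1]
grip_width: 0.0588
clock: 3.98
position: [0.4589, 0.2718, 0.1838]
tcp_rot: [-0.184, 0.683, 0.184, 0.682]
wrist_force: [0.3, -0.6, -2.9]
grip_width: 0.0586
[ 0.25559666 -0.55468882 -2.92531742] [-4.44261396e+01  2.56126302e+01  1.19301496e-02]
[-0.11175255  0.30709775 -1.69798192] [-4.44107008e+01  2.56244338e+01  8.73585348e-03]
[-0.1646487   0.16467878 -2.46244561] [-4.44059515e+01  2.56382418e+01  5.87274029e-03]
[ 0.26967615  0.41400641 -1.71204829] [-4.44081473e+01  2.56520319e+01  3.46194844e-03]
plan dp [array([ -15.8, -185.2,  112. ]), np.float64(0.1)] jaw now 30.1 tilt x [-0. -0. -1.] j6 1.44 pos [0.4591 0.2719 0.1842]
```

It weighs about 2.3 N (0.23 kg), so it is one of the lighter tins. It goes to the far end of the case.

```bash
python3 - <<'E'
from h import *
plan(.48,-.04,.19,10); plan(.5,-.353,.19,-8)
E
```

```text
plan dp [array([  -5.8, -280.2, -138.6]), np.float64(20.1)] jaw now 30.1 tilt x [-0. -0. -1.] j6 1.44 pos [0.4591 0.2719 0.1842]
plan dp [array([  -5.8, -560.9, -278.4]), np.float64(38.1)] jaw now 30.1 tilt x [-0. -0. -1.] j6 1.44 pos [0.4591 0.2719 0.1842]
```

```bash
python3 -m handwheel '{"claw":[1,1,1,1,1,1,1,1,1,1],"dp":[[-3,-10,-5],[-6,-30,-15],[-6,-58,-29],[-6,-90,-45],[-6,-122,-60],[-6,-154,-76],[-6,-186,-92],[-6,-218,-108],[-6,-250,-124],[-6,-280,-139]],"spin":[0,2,4,6,8,11,14,17,20,20]}';python3 - <<'E'
from h import *
plan(.5,-.353,.19,-8)
E
```

```text
clock: 5.02
position: [0.4792, -0.0426, 0.1908]
tcp_rot: [-0.062, 0.704, 0.061, 0.705]
wrist_force: [-0.1, 0.3, -2.4]
grip_width: 0.0582
plan dp [array([   1. , -309.3,  -33.4]), np.float64(18.0)] jaw now 10.0 tilt x [ 0.001 -0.001 -1.   ] j6 1.15 pos [ 0.4792 -0.0426  0.1908]
```

```bash
python3 -m handwheel '{"claw":[1,1,1,1,1,1,1,1,1,1],"dp":[[0,-36,-4],[0,-72,-8],[0,-108,-12],[0,-144,-16],[0,-180,-20],[0,-215,-24],[0,-248,-28],[0,-278,-31],[0,-300,-33],[0,-309,-33]],"spin":[2,4,6,8,10,12,14,16,18,18]}';python3 -m handwheel '{"claw":[1,1],"dp":[[0,0,0],[0,0,0]],"spin":[0,0]}';python3 - <<'E'
from h import *
s=bot.state();print(s['wrist_force'])
plan(.5,-.353,.19,-8)
cv2.imwrite('pics/s2.png',get_image('side')[:,:,::-1])
E
```

```text
clock: 5.85
position: [0.5007, -0.3541, 0.1903]
tcp_rot: [0.049, 0.705, -0.051, 0.705]
wrist_force: [0.1, 0.1, -2.8]
grip_width: 0.0581
clock: 6.02
position: [0.5009, -0.3496, 0.19]
tcp_rot: [0.049, 0.706, -0.048, 0.705]
wrist_force: [0.3, 0.6, -2.4]
grip_width: 0.0583
[ 0.28498238  0.58594705 -2.43014906]
plan dp [array([ 0. , -3.5, -0.4]), np.float64(0.1)] jaw now -7.9 tilt x [-0.001  0.001 -1.   ] j6 0.98 pos [ 0.5009 -0.3496  0.19  ]
```

View pics/s2.png

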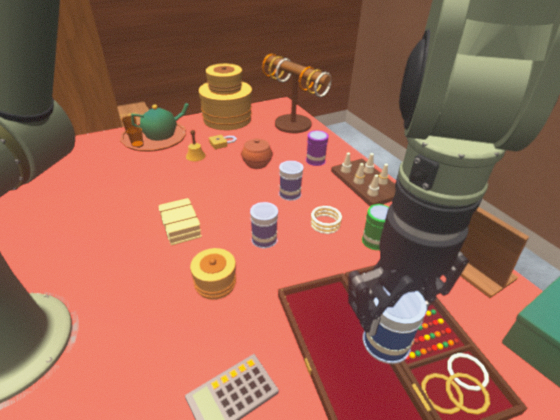

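Side view shows the tin upright in the gripper at about (395,325), over the case, with everything else in place. Lowering, slowly at the end.

```bash
python3 -m handwheel '{"claw":[1,1,1,1,1,1,1,1,1,1],"dp":[[10,-3,0],[30,-3,0],[55,-3,0],[80,-3,0],[100,-3,0],[116,-3,0],[128,-3,0],[136,-3,0],[141,-3,0],[143,-3,0]],"spin":[0,0,0,0,0,0,0,0,0,0]}';python3 -m handwheel '{"claw":[1,1,1,1,1,1],"dp":[[1,0,0],[2,0,0],[3,0,0],[4,0,0],[5,0,0],[5,0,0]],"spin":[0,0,0,0,0,0]}'
```

```text
clock: 6.9
position: [0.5011, -0.3525, 0.0469]
tcp_rot: [0.048, 0.706, -0.048, 0.705]
wrist_force: [0.2, 0.2, -1.9]
grip_width: 0.0583
clock: 7.4
position: [0.5011, -0.353, 0.0423]
tcp_rot: [0.048, 0.705, -0.048, 0.705]
wrist_force: [-0.5, 0.1, -2.5]
grip_width: 0.0585
```

```bash
python3 -m handwheel '{"claw":[1,1,1,1],"dp":[[1,0,0],[2,0,0],[3,0,0],[3,0,0]],"spin":[0,0,0,0]}'
```

```text
clock: 7.73
position: [0.5013, -0.3533, 0.0404]
tcp_rot: [0.048, 0.705, -0.049, 0.706]
wrist_force: [-2.2, 1.7, 6.1]
grip_width: 0.0584
```

```bash
python3 -m handwheel '{"claw":[0.4,0.1,-0.2,-0.5,-0.8,-1,-1,-1,-1,-1],"dp":[[0,0,0],[0,0,0],[0,0,0],[0,0,0],[0,0,0],[0,0,0],[0,0,0],[0,0,0],[0,0,0],[0,0,0]],"spin":[0,0,0,0,0,0,0,0,0,0]}';python3 -m handwheel '{"claw":[-1,-1,-1,-1,-1,-1,-1,-1,-1,-1],"dp":[[-10,0,0],[-30,0,0],[-55,0,0],[-80,0,0],[-105,0,0],[-130,0,0],[-155,0,0],[-175,0,0],[-185,0,0],[-190,0,0]],"spin":[0,0,0,0,0,0,0,0,0,0]}'
python3 - <<'E'
from h import *
print(bot.state()['wrist_force']);plan(.515,.041,.23,0);plan(.649,.168,.23,15)
E
```

```text
clock: 8.57
position: [0.501, -0.3529, 0.0392]
tcp_rot: [0.048, 0.705, -0.048, 0.705]
wrist_force: [0.5, -0.0, -0.1]
grip_width: 0.0852
clock: 9.4
position: [0.5018, -0.3536, 0.2317]
tcp_rot: [0.048, 0.704, -0.049, 0.706]
wrist_force: [-0.1, 0.1, 0.4]
grip_width: 0.0855
[-0.10175859  0.10246508  0.37170147]
plan dp [array([  0.8, 392.7, -40.8]), np.float64(-7.9)] jaw now -7.9 tilt x [ 0.003 -0.002 -1.   ] j6 0.97 pos [ 0.5018 -0.3536  0.2317]
plan dp [array([  0.9, 536.8,  74.6]), np.float64(-22.9)] jaw now -7.9 tilt x [ 0.003 -0.002 -1.   ] j6 0.97 pos [ 0.5018 -0.3536  0.2317]
```

```bash
python3 -m handwheel '{"claw":[-1,-1,-1,-1,-1,-1,-1,-1,-1,-1],"dp":[[0,38,-4],[0,78,-8],[0,118,-12],[0,158,-16],[0,198,-20],[0,238,-24],[0,278,-28],[0,318,-33],[0,355,-37],[0,385,-41]],"spin":[0,-1,-2,-3,-4,-5,-6,-7,-8,-8]}';python3 -m handwheel '{"claw":[-1,-1],"dp":[[0,5,0],[0,5,0]],"spin":[0,0]}'; python3 - <<'E'
from h import *
im=get_image('wrist');c=calibration('wrist')
print('pred',w2pix(c,[[.512,.041,.085],[.649,.168,.085]]).round(0))
plan(.512,.041,.034,0)
cv2.imwrite('pics/w2.png',im[:,:,::-1])
E
```

```text
clock: 10.23
position: [0.512, 0.0367, 0.2283]
tcp_rot: [-0.001, 0.708, 0.002, 0.706]
wrist_force: [0.1, -0.1, 0.2]
grip_width: 0.0855
clock: 10.4
position: [0.5122, 0.0408, 0.2284]
tcp_rot: [-0.002, 0.708, 0.002, 0.706]
wrist_force: [-0.1, -0.7, 0.6]
grip_width: 0.0855
pred [[277. 196.]
 [462.  30.]]
plan dp [array([194.5,   1.7,  -0.2]), np.float64(0.2)] jaw now 0.2 tilt x [-0.001 -0.001 -1.   ] j6 1.5 pos [0.5125 0.0394 0.2285]
```

View pics/w2.png

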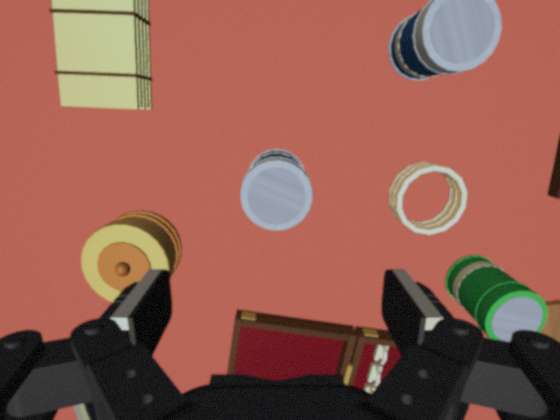

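The lid is at (277,194), within 2 px of prediction. The other blue tin at (461,31) also matches.

```bash
python3 -m handwheel '{"claw":[-1,-1,-1,-1,-1,-1,-1,-1,-1,-1],"dp":[[10,3,0],[35,3,0],[60,3,0],[85,3,0],[110,3,0],[135,3,0],[160,3,0],[180,3,0],[194,3,0],[194,3,0]],"spin":[0,0,0,0,0,0,0,0,0,0]}'; python3 -m handwheel '{"claw":[0,0.5,1,1,1,1,1,1,1,1],"dp":[[0,0,0],[0,0,0],[0,0,0],[0,0,0],[0,0,0],[0,0,0],[0,0,0],[0,0,0],[0,0,0],[0,0,0]],"spin":[0,0,0,0,0,0,0,0,0,0]}'; python3 -m handwheel '{"claw":[1,1,1,1,1,1,1,1,1,1],"dp":[[-5,0,0],[-15,0,0],[-35,0,0],[-60,0,0],[-85,0,0],[-110,0,0],[-130,0,0],[-145,0,0],[-150,0,0],[-150,0,0]],"spin":[0,0,0,0,0,0,0,0,0,0]}';python3 -m handwheel '{"claw":[1,1,1,1,1,1],"dp":[[0,0,0],[0,0,0],[0,0,0],[0,0,0],[0,0,0],[0,0,0]],"spin":[0,0,0,0,0,0]}'; python3 - <<'E'
from h import *
f=[]
for i in range(4):
    f.append(bot.state()['wrist_force'][2]);get_image('side')
print(f,bot.state()['tau'][1:4])
plan(.519,-.225,.19,-8)
E
```

```text
clock: 11.28
position: [0.51, 0.0406, 0.0316]
tcp_rot: [0.0, 0.709, -0.0, 0.705]
wrist_force: [-0.5, -0.3, -0.8]
grip_width: 0.0848
clock: 12.12
position: [0.5134, 0.0416, 0.0362]
tcp_rot: [-0.001, 0.707, 0.0, 0.708]
wrist_force: [-2.5, -2.2, 6.9]
grip_width: 0.0584
clock: 12.95
position: [0.514, 0.0422, 0.1869]
tcp_rot: [-0.001, 0.706, 0.001, 0.708]
wrist_force: [-0.5, -0.1, -4.0]
grip_width: 0.0586
clock: 13.45
position: [0.5128, 0.042, 0.1848]
tcp_rot: [-0.001, 0.707, 0.001, 0.707]
wrist_force: [-1.1, 0.2, -3.5]
grip_width: 0.0586
[np.float64(-3.5409036029667877), np.float64(-3.3011844119918576), np.float64(-2.678726382622367), np.float64(-2.4610409624812855)] [-4.29879177e+01  2.59251541e+01  5.51824953e-03]
plan dp [array([  -4.8, -267. ,    5.3]), np.float64(8.1)] jaw now 0.1 tilt x [-0.  0. -1.] j6 1.51 pos [0.5131 0.042  0.1852]
```

About 3 N, but noisy, so I'll average longer before deciding.

```bash
python3 - <<'E'
from h import *
f=[]
for i in range(20):
    f.append(bot.state()['wrist_force'][2]);get_image('side')
print(np.round(f,2),np.mean(f),np.std(f))
E
```

```text
[-3.29 -3.58 -3.94 -3.22 -2.61 -2.55 -3.69 -3.07 -3.32 -3.29 -3.41 -3.71
 -3.53 -3.9  -3.4  -2.65 -3.05 -3.78 -3.07 -3.02] -3.30465299606688 0.39961601127178276
```

The mean is 3.30 ± 0.1 N. That is only 1.0 N above the first tin, less than the guaranteed 1.47 N, so this is also a light one. Into the case it goes; the third tin's weight will confirm or refute.

```bash
python3 -m handwheel '{"claw":[1,1,1,1,1,1,1,1,1,1],"dp":[[-3,-10,0],[-5,-35,0],[-5,-65,0],[-5,-100,1],[-5,-135,2],[-5,-170,3],[-5,-205,4],[-5,-235,5],[-5,-257,5],[-5,-267,5]],"spin":[0,1,2,3,4,5,6,7,8,8]}';python3 -m handwheel '{"claw":[1,1,1],"dp":[[0,0,0],[0,0,0],[0,0,0]],"spin":[0,0,0]}';python3 - <<'E'
from h import *
plan(.519,-.225,.046,-8)
E
```

```text
clock: 15.48
position: [0.5185, -0.2291, 0.1905]
tcp_rot: [0.049, 0.705, -0.051, 0.706]
wrist_force: [0.4, 0.1, -2.4]
grip_width: 0.0585
clock: 15.73
position: [0.5183, -0.2239, 0.1902]
tcp_rot: [0.048, 0.706, -0.048, 0.705]
wrist_force: [1.1, -0.0, -3.1]
grip_width: 0.0585
plan dp [array([144.2,  -1.2,   0.9]), np.float64(0.2)] jaw now -7.8 tilt x [-0.001  0.001 -1.   ] j6 1.17 pos [ 0.5183 -0.2239  0.1902]
```

```bash
python3 -m handwheel '{"claw":[1,1,1,1,1,1,1,1,1,1],"dp":[[10,0,0],[30,0,0],[55,0,0],[80,0,0],[100,0,0],[116,0,0],[128,0,0],[137,0,0],[142,0,0],[143,0,0]],"spin":[0,0,0,0,0,0,0,0,0,0]}';python3 -m handwheel '{"claw":[1,1,1,1,1,1,1,1,1],"dp":[[1,0,0],[2,0,0],[3,0,0],[4,0,0],[5,0,0],[6,0,0],[7,0,0],[7,0,0],[7,0,0]],"spin":[0,0,0,0,0,0,0,0,0]}'
```

```text
clock: 16.57
position: [0.5183, -0.224, 0.0463]
tcp_rot: [0.048, 0.706, -0.048, 0.705]
wrist_force: [-0.6, -0.5, -4.2]
grip_width: 0.0582
clock: 17.32
position: [0.5189, -0.2252, 0.0412]
tcp_rot: [0.048, 0.705, -0.049, 0.706]
wrist_force: [-3.2, 0.9, 5.8]
grip_width: 0.0585
```

```bash
python3 -m handwheel '{"claw":[0.4,0.1,-0.2,-0.5,-0.8,-1,-1,-1,-1,-1],"dp":[[0,0,0],[0,0,0],[0,0,0],[0,0,0],[0,0,0],[0,0,0],[0,0,0],[0,0,0],[0,0,0],[0,0,0]],"spin":[0,0,0,0,0,0,0,0,0,0]}';python3 -m handwheel '{"claw":[-1,-1,-1,-1,-1,-1,-1,-1,-1,-1],"dp":[[-10,0,0],[-30,0,0],[-55,0,0],[-80,0,0],[-105,0,0],[-130,0,0],[-155,0,0],[-175,0,0],[-185,0,0],[-190,0,0]],"spin":[0,0,0,0,0,0,0,0,0,0]}'
python3 - <<'E'
from h import *
plan(.649,.168,.23,15)
E
```

```text
clock: 18.15
position: [0.5187, -0.225, 0.0402]
tcp_rot: [0.048, 0.705, -0.048, 0.705]
wrist_force: [0.0, -0.2, -0.3]
grip_width: 0.0858
clock: 18.98
position: [0.5195, -0.2254, 0.2326]
tcp_rot: [0.048, 0.704, -0.049, 0.707]
wrist_force: [0.1, -0.4, -0.2]
grip_width: 0.0854
plan dp [array([  2.3, 407.4,  74.5]), np.float64(-22.9)] jaw now -7.9 tilt x [ 0.003 -0.002 -1.   ] j6 1.17 pos [ 0.5195 -0.2254  0.2326]
```

```bash
python3 -m handwheel '{"claw":[-1,-1,-1,-1,-1,-1,-1,-1,-1,-1],"dp":[[0,36,7],[0,76,14],[0,116,21],[0,156,28],[0,196,36],[0,236,44],[0,276,51],[0,316,58],[0,350,65],[0,380,70]],"spin":[-2,-4,-7,-10,-13,-16,-18,-20,-22,-23]}';python3 -m handwheel '{"claw":[-1,-1,-1,-1],"dp":[[0,20,3],[0,28,4],[0,28,4],[0,28,4]],"spin":[0,0,0,0]}'; python3 - <<'E'
from h import *
im=get_image('wrist');c=calibration('wrist')
print('pred',w2pix(c,[[.649,.168,.085]]).round(0))
plan(.649,.168,.034,15)
cv2.imwrite('pics/w3.png',im[:,:,::-1])
E
```

```text
clock: 19.82
position: [0.6397, 0.1445, 0.2288]
tcp_rot: [-0.094, 0.702, 0.094, 0.7]
wrist_force: [0.9, 0.4, 0.3]
grip_width: 0.0855
clock: 20.15
position: [0.6359, 0.1694, 0.2295]
tcp_rot: [-0.094, 0.702, 0.093, 0.7]
wrist_force: [0.9, -0.9, 0.5]
grip_width: 0.0852
pred [[292. 202.]]
plan dp [array([195.8,  -3.9,  12.4]), np.float64(0.1)] jaw now 15.1 tilt x [-0.001 -0.001 -1.   ] j6 1.45 pos [0.6362 0.1687 0.2298]
```

View pics/w3.png

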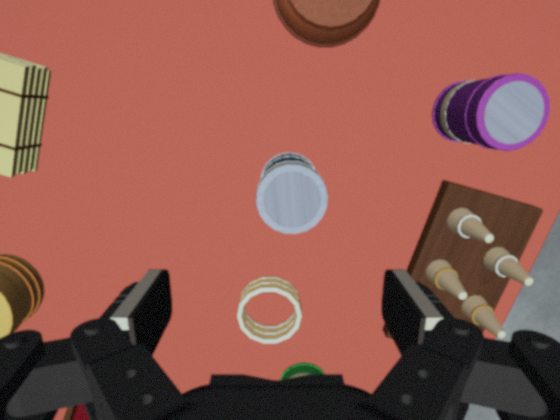

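The lid is at (292,198), against (292,202) predicted: about 3 mm towards +y. The bangles are clear of both fingers.

```bash
python3 -m handwheel '{"claw":[-1,-1,-1,-1,-1,-1,-1,-1,-1,-1],"dp":[[10,-1,12],[35,-1,12],[60,-1,12],[85,-1,12],[110,-1,12],[135,-1,12],[160,-1,12],[180,-1,12],[195,-1,12],[195,-1,12]],"spin":[0,0,0,0,0,0,0,0,0,0]}'; python3 -m handwheel '{"claw":[0,0.5,1,1,1,1,1,1,1,1],"dp":[[0,0,0],[0,0,0],[0,0,0],[0,0,0],[0,0,0],[0,0,0],[0,0,0],[0,0,0],[0,0,0],[0,0,0]],"spin":[0,0,0,0,0,0,0,0,0,0]}'; python3 -m handwheel '{"claw":[1,1,1,1,1,1,1,1,1,1],"dp":[[-5,0,0],[-15,0,0],[-35,0,0],[-60,0,0],[-90,0,0],[-120,0,0],[-150,0,0],[-175,0,0],[-190,0,0],[-195,0,0]],"spin":[0,0,0,0,0,0,0,0,0,0]}';python3 -m handwheel '{"claw":[1,1,1,1,1,1,1,1],"dp":[[0,0,0],[0,0,0],[0,0,0],[0,0,0],[0,0,0],[0,0,0],[0,0,0],[0,0,0]],"spin":[0,0,0,0,0,0,0,0]}'; python3 - <<'E'
from h import *
f=[]
for i in range(20):
    f.append(bot.state()['wrist_force'][2]);im=get_image('side')
print(np.round(f,2),np.mean(f))
plan(.649,.168,.23,15);print(bot.state()['grip_width'],abs(bot.state()['qd']).max())
cv2.imwrite('pics/s3.png',im[:,:,::-1])
E
```

```text
clock: 21.03
position: [0.6457, 0.1695, 0.0316]
tcp_rot: [-0.092, 0.703, 0.092, 0.699]
wrist_force: [-0.5, -0.3, 0.2]
grip_width: 0.0856
clock: 21.87
position: [0.6493, 0.1716, 0.0372]
tcp_rot: [-0.094, 0.7, 0.093, 0.702]
wrist_force: [-2.7, -3.7, 6.9]
grip_width: 0.0583
clock: 22.7
position: [0.6496, 0.1727, 0.234]
tcp_rot: [-0.093, 0.699, 0.093, 0.703]
wrist_force: [0.2, -0.3, -6.6]
grip_width: 0.0587
clock: 23.37
position: [0.6483, 0.1721, 0.23]
tcp_rot: [-0.093, 0.701, 0.093, 0.701]
wrist_force: [0.2, -0.9, -6.8]
grip_width: 0.0585
[-6.84 -6.88 -8.01 -6.6  -6.05 -6.92 -7.1  -7.46 -6.94 -7.29 -7.6  -7.75
 -6.77 -6.67 -6.69 -6.08 -8.33 -6.38 -7.15 -6.66] -7.008957457725347
plan dp [array([ 0.3, -4.2, -0.5]), np.float64(0.1)] jaw now 15.1 tilt x [-0.  0. -1.] j6 1.46 pos [0.6484 0.1721 0.2303]
0.05848128336813303 0.0015147015289905708
```

View pics/s3.png

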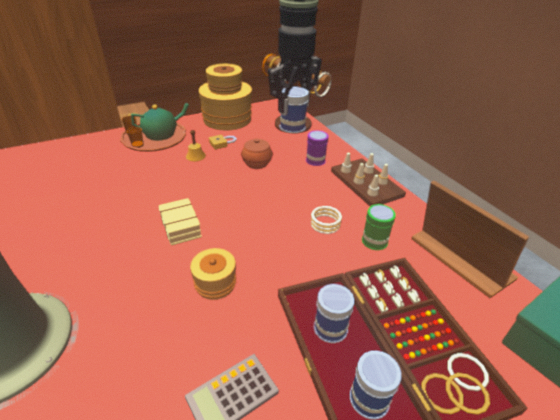

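The held tin weighs 7.0 N, clearly the heaviest. It is upright at (294,105), its underside about 0.19 m up, and still. Both light tins stand upright in the empty half at (334,312) and (375,383), and the other goods are where they were.

```bash
python3 - <<'E'
from station import bot
print(bot.job_done(),bot.state()['clock'])
E
```

```text
the job is handed in; nothing more can be done
the job is handed in; nothing more can be done
```

I hefted all three tins and handed the job in at about 24 s of the 72 s allowed. The robot gave no verdict.

| Tin (start position, x, y in m) | Measured weight | Where it ended |
|---|---|---|
| 0.46, 0.27 | about 2.3 N (0.23 kg) | in the case, towards its −y end |
| 0.51, 0.04 | 3.3 N (0.34 kg) | in the case, towards its +y end |
| 0.65, 0.17 | 7.0 N (0.71 kg) | held in the gripper |

- **Light tins:** the last side view showed both standing upright in the empty half and let go. I worked out their final positions from where the gripper released them, not from a fresh image measurement.
- **Held tin:** it was upright and still, with 58.5 mm between the fingers and its underside about 19 cm above the table.
- **Other goods:** they looked unmoved in the last side view.
- **Weights:** single force readings varied by about ±0.5 N, so I averaged. The gap between the held tin and the next heaviest is 3.7 N, far more than that noise.

No check failed or disagreed. I viewed 8 pictures.

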